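Feel the strip feeder's gap with a taper gauge

ROBOT

A 6-joint arm with a two-finger parallel gripper is mounted at the origin on a cart in front of the work surface, level with it; the furniture and walls round the work are solid. World frame = base frame: x ahead of the robot, y to its left, z up, the work surface at z = 0. Lengths are in m, angles in rad, forces in N, time in s.
With the tool pointing down it reaches from about 0.25 to 0.725 m from the base axis. Payload 4 kg.
Tool frame: the origin (TCP) lies on the centre line of the jaws, within the pads' length; the fingertips stand ahead of it and the grasp point (between the pads) lies 11 mm behind it (bot.tip_extent is the z of the fingertips in the tool frame, in m); z points along the fingers, y is the direction in which the jaws open and shut (so a half turn about z gives the same grasp; the last joint's range is limited). The gripper opens to 85 mm and grips with 20 to 120 N. Pads are 22 mm wide; open, the fingers measure 114 mm over their backs; the gripper's body (76 mm by 85 mm) begins 54 mm behind the grasp point. The pads swing forward as they close: fully open they stand 13 mm farther back than shut.
Start: joints at [-1.13, 0.241, 0.005, 1.335, 0, 1.571], TCP at [0.213, -0.452, 0.239] pointing down, gripper open.
Joint ranges: [-2.72, 2.72], [-1.05, 1.87], [-1.09, 1.28], [-1.99, 2.15], [-1.42, 1.44], [-3.14, 3.14]. Speed limits (rad/s): [2.79, 2.79, 3.14, 3.14, 3.14, 3.14].

INTERFACE

Orientations are given as a unit quaternion [x, y, z, w].
In Python, from workcell import bot gives the robot as it stands.
- The arm moves only by the shell command python3 -m jog 'ROWS'. ROWS is JSON, a list that holds one entry, the list of rows, each a list of 7 numbers: the shift along the world's x, y, z in m, then the turn, a rotation vector about the world's x, y, z in degrees, then the closure in counts, from 0 (fully open) to 255 (shut). In form: [[[tx, ty, tz, ax, ay, az, fingers], ...]]. A call has 1 to 10 rows; each row is the pose to reach, as a shift and turn from the pose commanded when the call began; what a row does not reach only later rows make up. A row lasts 1/12 s, in which the tool goes at most 41.7 mm and 7.16 degrees, less where a joint would pass 70% of its speed; a pose out of reach is approached as far as the arm can. A call with a gripper value outside its range is refused whole. The fingers move at their own pace and stop on an object; the grip force is fixed at half the most. Time passes only in rows, so rows that repeat a pose let the fingers close. It gives the time, the measured TCP pose, the force and the opening at its end, in the units of the state.
- bot.get_obs(): the state, without advancing time (a new reading comes with each control period).
- bot.camera(name): name is "side" or "top"; returns the picture (400x640x3 uint8, blue, green, red); there is no depth.
- bot.camera_model(name): a dict with "K" (3x3 intrinsics, pixels), "T" (4x4, takes a point from camera to world coordinates). Camera axes: x right, y down, z forward; pixel columns grow to the right and rows downward; lengths in m; the calibration is good to about 2 mm. A picture is of the moment at which its call begins. camera_model takes no time and is no camera call.
- bot.job_done(): hands the job in, once; it reports no verdict.
The state is a dict: "clock": time; "joint_pos": joint angles; "joint_vel": joint speeds; "tau": joint torques, N m; "eef_pos": TCP position; "tool_rot": TCP orientation; "ft_force": force on the tool from outside, world axes, zero at the start; "ft_torque": the same for the moment, N m; "grip_width": finger opening in m.
Only numpy, scipy, OpenCV 4.12 (cv2) and the standard library are available. Lean on these libraries where they do the work, as an engineer would, in place of code of your own. Each camera call takes 0.05 s, during which the arm holds its last target. There are 200 camera calls.

TASK

Check the gap of the little strip feeder: lift its hinged guard (the grille with the ball knob) and swing it gently all the way back onto its stop, then take the taper gauge by its handle out of the wooden stand and slide its blade straight down between the two upright plates. Stop as soon as the blade drags snugly against both plates, pushing lightly and not driving it in so that the sprung plate is forced back, and finish while still holding the gauge there by its handle. Leave the objects round about where they are.

Things in the scene. Friction and masses are not known exactly. Their poses are not given: they have to be found in the camera images.
- feeder: strip feeder, fixed: dark steel base 116 x 136 x 14 mm, origin under its centre, x from the front (knob side) towards the hinge, z up. Two hinge posts at the back, tops 104 mm high, carry the guard; two upright steel plates in the middle, top edges 82 mm high; they float together along y, up to 6 mm either way (0.5 N moves them), and so follow the blade
- mouth (a point): middle of the gap's mouth, level with the plates' top edges, 82 mm above the bench; x along the gap (plates 44 mm long), y across it to the sprung plate, z up. The gap is 4 to 7 mm wide, drawn anew and not told: its true middle lies -0.8 to +0.7 mm along y from here. The top 10 mm of each plate flares out by 6 mm as a lead-in. The base lies 68 mm below the mouth
- set_plate: upright steel plate on the -y side of the gap, 44 x 10 x 62 mm, set by a screw and then firm. Origin on the bench plane below its gap-side face
- sprung_plate: the like plate on the +y side of the gap, held towards it by springs. Origin on the bench plane below its gap-side face: at rest 2.7 mm along y from the mouth point, more when it is pushed back. It begins to give at about 6 N of sideways squeeze, then 1.5 N more for each mm; 9 mm at most
- guard (a joint): angle of the guard, rad: 0 closed (level over the gap), 2.1 on its back stop; starts between 0 and 0.3. Stiff hinge: it stays where it is left, about 1 N at the knob moves it
- guard_knob (a point): centre of the guard's black 18 mm ball knob on a stem, 30 mm out from the guard's front edge (aluminium grille 80 mm wide). Pinch it from above, fingers closing along the hinge line; it turns between them but creeps out after about 1.5 rad: push the raised guard over from the front with shut fingers. At angle a it is 106 cos a mm in front of the hinge line and 106 sin a mm above it
- guard_hinge (a point): middle of the guard's hinge line, 96 mm above the bench, 46 mm behind the gap's middle; the hinge line is its y, and its x points away from the front
- stand: wooden block 70 x 60 x 75 mm, fixed to the bench, with one upright slot in its top that holds the gauge; origin under its centre
- gauge: taper gauge, 60 g, upright in the stand's slot, hung by its collar. Origin: middle of the blade's lower end; z up, y across the thickness. Steel blade 20 mm wide (x), 62 mm long, 2 mm thick at the end, evenly up to 10 mm; brass collar 28 x 17 mm to 68 mm; dark wood handle 24 (x) x 14 (y) mm, 68 to 122 mm up: grip across y. Drags first 15 to 40 mm deep; 3 to 8 N of downward push is snug
- solder_spool: spool of solder wire lying flat, 51 mm across and 24 mm high; to be left alone
- tin_round: round flat tin, 69 mm across and 25 mm high; to be left alone
- screwdriver: small screwdriver lying flat, 140 x 16 x 15 mm; to be left alone
- loupe: dark eye loupe, 34 mm across and 26 mm high; to be left alone
Mind the look-alikes: they are no part of the job. There is more than one size of the gauge; the job needs the larger.

How it is judged:
By the outcome, as a careful person would: the job done as asked, in the order asked, and still so for the second after the job is handed in, while the arm keeps its last pose, push and grip.
It also fails if it takes over 64 s, if anything falls off the work surface, if the arm or the gripper's body presses on something with over 40 N, if the wrist force passes 120 N, or if a joint passes its speed limit or range.

## Working session

There is one attempt and no reset: what is moved stays moved. The work goes in short steps, Python scripts to look and compute and a shell command to move; the robot and the scene stay as the last step left them, time stands still between calls to the robot, and variables do not carry over. Pictures are saved under pics/ and viewed, about 8 in all and at most 12, crops included, and the job is handed in when it is done.

```bash
mkdir -p pics; ls; python3 - <<'E'
from workcell import bot
import cv2,numpy as np
np.set_printoptions(precision=4,suppress=True)
for n in("side","top"):
    cv2.imwrite(f"pics/{n}0.png",bot.camera(n)); m=bot.camera_model(n); print(n,m["K"],m["T"])
o=bot.get_obs(); print(o, bot.tip_extent)
E
```

```text
pics
side [[396.913    0.     317.1669]
 [  0.     396.913  201.7119]
 [  0.       0.       1.    ]] [[ 0.9017 -0.2191  0.3727  0.0619]
 [-0.4321 -0.4258  0.795  -1.1092]
 [-0.0155 -0.8779 -0.4786  0.6548]
 [ 0.      0.      0.      1.    ]]
top [[414.2038   0.     323.4503]
 [  0.     414.2038 199.612 ]
 [  0.       0.       1.    ]] [[ 0.114  -0.9665  0.2298  0.2466]
 [-0.9935 -0.1109  0.0264 -0.1602]
 [-0.     -0.2313 -0.9729  1.3419]
 [ 0.      0.      0.      1.    ]]
{'clock': 0.1, 'joint_pos': array([-1.13  ,  0.2413,  0.0039,  1.3352,  0.    ,  1.5708]), 'joint_vel': array([-0.0015, -0.0007,  0.0036,  0.0014,  0.0013, -0.0003]), 'tau': array([ -0.0009, -37.3138,  25.301 ,   0.0108,  -0.0001,   0.    ]), 'eef_pos': array([ 0.2131, -0.4517,  0.2385]), 'tool_rot': array([ 0.9758,  0.2186, -0.0002, -0.0009]), 'ft_force': array([ 0.9335, -0.817 , -0.5078]), 'ft_torque': array([-0.0114,  0.0014, -0.0062]), 'grip_width': 0.0853991412370033} 0.008
```

View pics/top0.png

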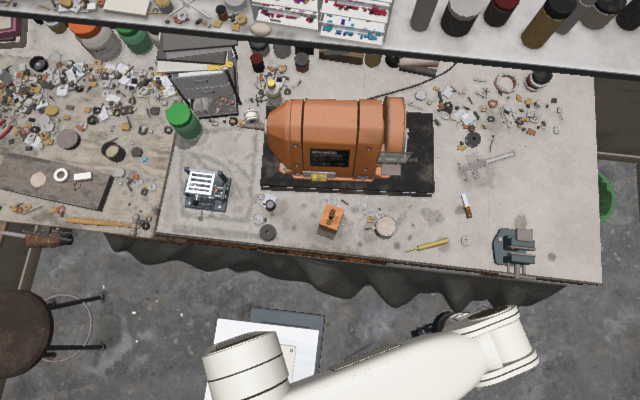

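View pics/side0.png

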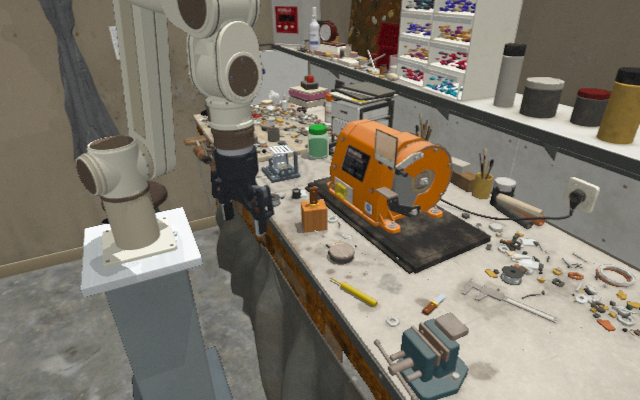

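The top view shows the feeder at about (207,187) and the wooden stand with the gauge at (331,218), with the orange grinder behind them. In the side view they are at (280,163) and (314,212). I'll enlarge both to confirm.

```bash
python3 - <<'E'
import cv2,numpy as np
t=cv2.imread("pics/top0.png");s=cv2.imread("pics/side0.png")
r=lambda im,x,y,w,h:cv2.resize(im[y:y+h,x:x+w],(400,300),interpolation=cv2.INTER_CUBIC)
a=np.hstack([r(t,170,155,80,60),r(t,300,190,80,60)]);b=np.hstack([r(s,250,135,80,60),r(s,280,175,80,60)])
cv2.imwrite("pics/crop0.png",np.vstack([a,b]))
E
```

```text
(no output)
```

View pics/crop0.png

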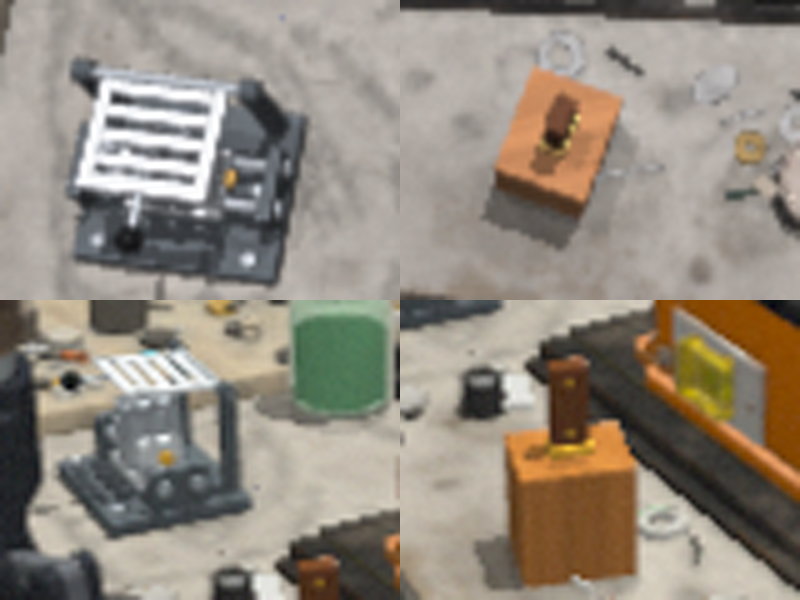

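Crop shows: feeder with white guard grille, black knob at top px (195.6,203), orange screw on the right (-y). The stand holds a dark-handled upright gauge at top px (332,211). The only rival is the small orange-handled piece lying at (466,205), which is flat and smaller, so the gauge in the stand is the one meant.

```bash
cat >h.py <<'E'
import numpy as np
from workcell import bot
np.set_printoptions(precision=4,suppress=True)
def ray(n,u,v):
    m=bot.camera_model(n);T=m["T"];d=T[:3,:3]@np.linalg.solve(m["K"],[u,v,1.]);return T[:3,3],d/np.linalg.norm(d)
def plane(n,u,v,z):
    o,d=ray(n,u,v);return o+d*(z-o[2])/d[2]
def tri(pt,ps):
    (a,d),(b,e)=ray("top",*pt),ray("side",*ps)
    s=np.linalg.lstsq(np.c_[d,-e],b-a,rcond=None)[0];p,q=a+s[0]*d,b+s[1]*e;return (p+q)/2,np.linalg.norm(p-q)
def proj(n,p):
    m=bot.camera_model(n);c=np.linalg.inv(m["T"])@np.r_[p,1];q=m["K"]@c[:3];return q[:2]/q[2]
E
python3 - <<'E'
from h import *
tc=lambda x,y:(170+x/5-.4,155+y/5-.4); ts=lambda x,y:(300+(x-400)/5-.4,190+y/5-.4)
sc=lambda x,y:(250+x/5-.4,135+(y-300)/5-.4); ss=lambda x,y:(280+(x-400)/5-.4,175+(y-300)/5-.4)
for k,p in dict(FL=(75,260),FR=(272,283),BR=(305,115)).items(): print("base",k,plane("top",*tc(*p),.014))
for p in [(85,66),(245,86)]: print("post",plane("top",*tc(*p),.104))
for p in [(97,72),(240,88)]: print("hingeedge",plane("top",*tc(*p),.098))
print("knob", tri(tc(128,240),sc(72,381)), plane("top",*tc(128,240),.1))
for p in [(540,68),(623,98),(580,208),(498,176)]: print("standtop",plane("top",*ts(*p),.075))
for p in [(505,440),(633,422+20)]: print("side standtop",plane("side",*ss(*p),.075))
print("handletop",plane("top",*ts(566,105),.135),plane("side",*ss(568,359),.135), tri(ts(566,105),ss(568,359)))
E
```

```text
base FL [0.485  0.3259 0.014 ]
base FR [0.4845 0.1948 0.014 ]
base BR [0.6    0.1923 0.014 ]
post [0.5919 0.3105 0.104 ]
post [0.5904 0.2087 0.104 ]
hingeedge [0.5906 0.3045 0.098 ]
hingeedge [0.5904 0.2134 0.098 ]
knob (array([0.485 , 0.2627, 0.1047]), np.float64(0.0005712609974951854)) [0.4856 0.2644 0.1   ]
standtop [ 0.5359 -0.1401  0.075 ]
standtop [ 0.5227 -0.1938  0.075 ]
standtop [ 0.4506 -0.1746  0.075 ]
standtop [ 0.4647 -0.1219  0.075 ]
side standtop [ 0.4662 -0.1281  0.075 ]
side standtop [ 0.5344 -0.166   0.075 ]
handletop [ 0.5015 -0.159   0.135 ] [ 0.4971 -0.1554  0.135 ] (array([ 0.4987, -0.1581,  0.1366]), np.float64(0.005221689117349399))
```

```bash
r='[0.24,0.6,0,0,0,-25.3,120]'; python3 -m jog '[[[0.26,0.68,0.0,0,0,-25.3,120],[0.26,0.68,0.0,0,0,-25.3,120],[0.26,0.68,0.0,0,0,-25.3,120],[0.26,0.68,0.0,0,0,-25.3,120],[0.26,0.68,0.0,0,0,-25.3,120],[0.26,0.68,0.0,0,0,-25.3,120],[0.26,0.68,0.0,0,0,-25.3,120],[0.26,0.68,0.0,0,0,-25.3,120],[0.26,0.68,0.0,0,0,-25.3,120],[0.26,0.68,0.0,0,0,-25.3,120]]]'
```

```text
clock: 0.93
eef_pos: [0.3593, -0.0686, 0.2393]
tool_rot: [1.0, -0.001, 0.0, 0.0]
ft_force: [1.3, -1.6, -0.3]
grip_width: 0.0449
```

```bash
python3 -m jog '[[[0.126,0.332,-0.05,0,0,0,120],[0.126,0.332,-0.05,0,0,0,120],[0.126,0.332,-0.05,0,0,0,120],[0.126,0.332,-0.05,0,0,0,120],[0.126,0.332,-0.05,0,0,0,120],[0.126,0.332,-0.05,0,0,0,120],[0.126,0.332,-0.05,0,0,0,120],[0.126,0.332,-0.05,0,0,0,120],[0.126,0.332,-0.05,0,0,0,120],[0.126,0.332,-0.05,0,0,0,120]]]'
python3 - <<'E'
from h import *
import cv2
r=lambda im,x,y,w,h:cv2.resize(im[y:y+h,x:x+w],(400,400),interpolation=cv2.INTER_CUBIC)
s=bot.camera("side");t=bot.camera("top")
print(proj("side",[.485,.263,.1047]),proj("top",[.485,.263,.1047]))
cv2.imwrite("pics/c1.png",np.hstack([r(s,230,110,80,80),r(t,165,150,80,80)]))
E
```

```text
clock: 1.77
eef_pos: [0.4723, 0.0339, 0.1977]
tool_rot: [1.0, 0.026, -0.001, -0.016]
ft_force: [0.0, -0.1, 0.4]
grip_width: 0.0452
[263.8959 150.7857] [195.152  202.5124]
```

View pics/c1.png

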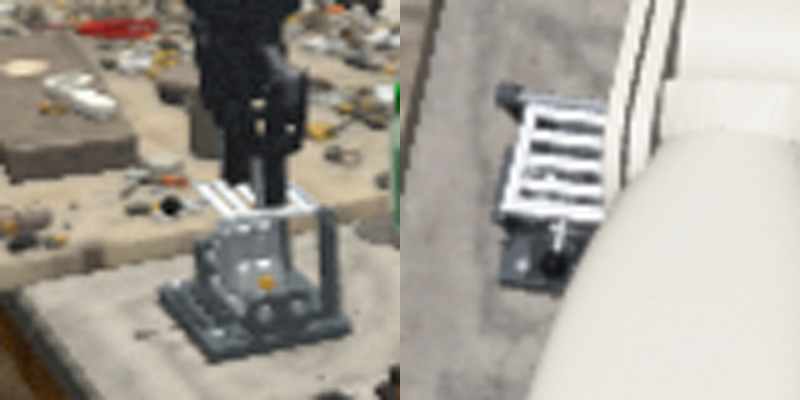

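The side view shows the gripper still short of the feeder, so it stopped or slowed at y=0.034. I'll check the joints.

```bash
python3 -c "
from h import *
o=bot.get_obs();print(o['clock'],o['joint_pos'],o['joint_vel'],o['eef_pos'],o['tool_rot'],o['tau'])"
```

```text
1.8667 [ 0.0515  0.2127 -0.1422  1.2171  0.0324  3.1406] [ 0.0022 -0.0196 -0.0146  0.0151 -0.0023  0.001 ] [0.4723 0.0339 0.1977] [ 0.9995  0.0262 -0.001  -0.0162] [  0.0518 -34.5451  24.6465  -0.1485   0.1133  -0.    ]
```

Joint 6 reached its 3.14 limit. I'll use the equivalent grasp, turned half round the other way.

```bash
python3 -m jog '[[[-0.04,0.06,0.04,0,0,70,120],[-0.04,0.06,0.04,0,0,70,120],[-0.04,0.06,0.04,0,0,70,120],[-0.04,0.06,0.04,0,0,70,120],[-0.04,0.06,0.04,0,0,70,120],[-0.04,0.06,0.04,0,0,70,120],[-0.04,0.06,0.04,0,0,70,120],[-0.04,0.06,0.04,0,0,70,120],[-0.04,0.06,0.04,0,0,70,120],[-0.04,0.06,0.04,0,0,70,120]]]'
cat >>h.py <<'E'
from scipy.spatial.transform import Rotation as R
def need(pos,ydeg):
    "shift and turn (deg) to a down-pointing tool whose y axis has heading ydeg"
    o=bot.get_obs();y=np.deg2rad(ydeg);Y=np.array([np.cos(y),np.sin(y),0]);Z=np.array([0,0,-1.]);X=np.cross(Y,Z)
    r=R.from_matrix(np.c_[X,Y,Z])*R.from_quat(o['tool_rot']).inv()
    print(o['clock'],o['eef_pos'],'shift',np.array(pos)-o['eef_pos'],'turn',np.rad2deg(r.as_rotvec()),'F',o['ft_force'],'j6',o['joint_pos'][5])
E
python3 -c "
from h import *
need([.485,.263,.19],90)"
```

```text
clock: 2.7
eef_pos: [0.4315, 0.0939, 0.2383]
tool_rot: [0.802, 0.597, -0.01, -0.013]
ft_force: [0.4, -0.3, 0.8]
grip_width: 0.0453
2.7 [0.4315 0.0939 0.2383] shift [ 0.0535  0.1691 -0.0483] turn [  1.3199  -1.6885 106.6478] F [ 0.4432 -0.3005  0.8476] j6 2.0658085326285605
```

```bash
python3 -m jog '[[[0.0535,0.169,-0.04,1.3,-1.7,106.6,120],[0.0535,0.169,-0.04,1.3,-1.7,106.6,120],[0.0535,0.169,-0.04,1.3,-1.7,106.6,120],[0.0535,0.169,-0.04,1.3,-1.7,106.6,120],[0.0535,0.169,-0.04,1.3,-1.7,106.6,120],[0.0535,0.169,-0.04,1.3,-1.7,106.6,120],[0.0535,0.169,-0.04,1.3,-1.7,106.6,120],[0.0535,0.169,-0.04,1.3,-1.7,106.6,120],[0.0535,0.169,-0.04,1.3,-1.7,106.6,120],[0.0535,0.169,-0.04,1.3,-1.7,106.6,120]]]'
python3 -c "
from h import *
need([.485,.263,.15],90)"
```

```text
clock: 3.53
eef_pos: [0.4851, 0.2629, 0.1982]
tool_rot: [0.301, 0.954, -0.004, -0.005]
ft_force: [-0.4, -0.5, -0.5]
grip_width: 0.0451
3.5333 [0.4851 0.2629 0.1982] shift [-0.0001  0.0001 -0.0482] turn [ 0.4554 -0.5489 35.0007] F [-0.3596 -0.456  -0.4639] j6 1.1068544904131175
```

```bash
python3 -m jog '[[[0,0,-0.02,0.45,-0.55,35,120],[0,0,-0.02,0.45,-0.55,35,120],[0,0,-0.02,0.45,-0.55,35,120],[0,0,-0.02,0.45,-0.55,35,120],[0,0,-0.02,0.45,-0.55,35,120],[0,0,-0.05,0.45,-0.55,35,120],[0,0,-0.075,0.45,-0.55,35,120],[0,0,-0.09,0.45,-0.55,35,120],[0,0,-0.103,0.45,-0.55,35,120],[0,0,-0.103,0.45,-0.55,35,120]]]'
python3 - <<'E'
from h import *
import cv2
need([.485,.263,.095],90)
r=lambda im,x,y,w,h:cv2.resize(im[y:y+h,x:x+w],(640,480),interpolation=cv2.INTER_CUBIC)
s=bot.camera("side")
cv2.imwrite("pics/c2.png",r(s,235,110,80,60))
E
```

```text
clock: 4.37
eef_pos: [0.4831, 0.2617, 0.0923]
tool_rot: [0.003, 1.0, -0.001, -0.003]
ft_force: [-1.5, 0.6, -0.2]
grip_width: 0.0454
4.3667 [0.4831 0.2617 0.0923] shift [0.0019 0.0013 0.0027] turn [ 0.1625 -0.3013  0.3746] F [-1.4687  0.5581 -0.174 ] j6 0.502910650283916
```

View pics/c2.png

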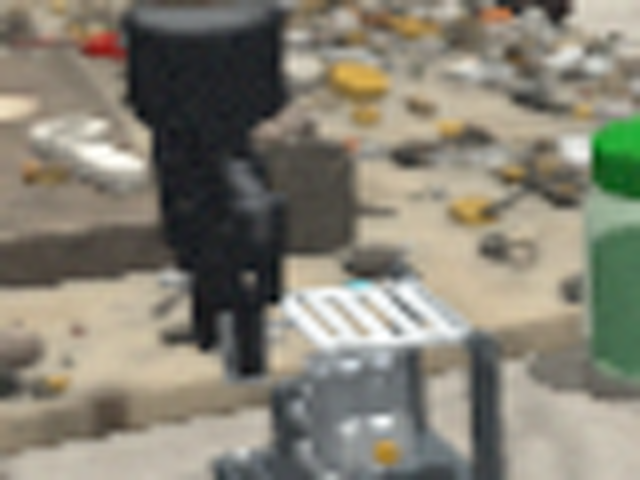

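The right finger is alongside the guard's front edge at (245,340), at the knob's depth and clear of the grille. Closing on the knob.

```bash
python3 -m jog '[[[0.001,0.001,0.002,0,0,0,255],[0.001,0.001,0.002,0,0,0,255],[0.001,0.001,0.002,0,0,0,255],[0.001,0.001,0.002,0,0,0,255],[0.001,0.001,0.002,0,0,0,255],[0.001,0.001,0.002,0,0,0,255]]]'
python3 -c "
from h import *
need([.485,.263,.095],90)"
```

```text
clock: 4.92
eef_pos: [0.4867, 0.2592, 0.0976]
tool_rot: [0.005, 1.0, -0.005, 0.001]
ft_force: [-0.4, -12.2, -0.1]
grip_width: 0.0148
4.9167 [0.4867 0.2592 0.0976] shift [-0.0017  0.0038 -0.0026] turn [0.565  0.0707 0.5268] F [ -0.3527 -12.1595  -0.0835] j6 0.5034266076452922
```

Width is 14.8 mm on an 18 mm ball, and −12 N sideways means the knob sits about 3 mm toward −y. I'll relax y, lift a little, and check that it holds.

```bash
python3 -m jog '[[[0,-0.002,0,0,0,0,255],[0,-0.003,0,0,0,0,255],[0.001,-0.003,0.006,0,0,0,255],[0.002,-0.003,0.012,0,0,0,255],[0.003,-0.003,0.018,0,0,0,255],[0.004,-0.003,0.023,0,0,0,255],[0.004,-0.003,0.023,0,0,0,255]]]'
python3 - <<'E'
from h import *
import cv2
need([.485,.263,.095],90)
print(bot.get_obs()['grip_width'])
r=lambda im,x,y,w,h:cv2.resize(im[y:y+h,x:x+w],(640,480),interpolation=cv2.INTER_CUBIC)
s=bot.camera("side")
cv2.imwrite("pics/c3.png",r(s,235,110,80,60))
E
```

```text
clock: 5.5
eef_pos: [0.492, 0.2589, 0.1218]
tool_rot: [0.004, 1.0, -0.002, 0.002]
ft_force: [2.7, -7.4, -3.1]
grip_width: 0.0146
5.5 [0.492  0.2589 0.1218] shift [-0.007   0.0041 -0.0268] turn [0.2527 0.2089 0.4469] F [ 2.7335 -7.4232 -3.0836] j6 0.4952178134836347
0.014564019661825366
```

View pics/c3.png

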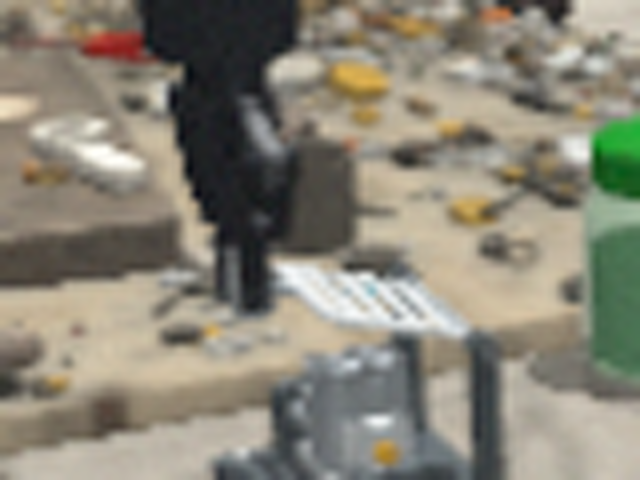

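The guard is following the knob: it has risen visibly, with its front edge at (280,270). Continuing along the arc.

```bash
python3 -m jog '[[[0.0037,0,0.010,0,0,0,255],[0.0084,0,0.0194,0,0,0,255],[0.014,0,0.0284,0,0,0,255],[0.0205,0,0.0368,0,0,0,255],[0.0278,0,0.0445,0,0,0,255],[0.0358,0,0.0514,0,0,0,255],[0.0445,0,0.0575,0,0,0,255],[0.0538,0,0.0627,0,0,0,255],[0.0635,0,0.0669,0,0,0,255],[0.065,0,0.0675,0,0,0,255]]]'
python3 - <<'E'
from h import *
import cv2
need([.485,.263,.095],90)
print(bot.get_obs()['grip_width'])
r=lambda im,x,y,w,h:cv2.resize(im[y:y+h,x:x+w],(640,480),interpolation=cv2.INTER_CUBIC)
s=bot.camera("side")
cv2.imwrite("pics/c4.png",r(s,235,90,100,75))
E
```

```text
clock: 6.38
eef_pos: [0.5578, 0.262, 0.1902]
tool_rot: [0.003, 1.0, 0.001, 0.002]
ft_force: [1.3, 0.2, -0.4]
grip_width: 0.0001
6.3833 [0.5578 0.262  0.1902] shift [-0.0728  0.001  -0.0952] turn [-0.1653  0.2857  0.3837] F [ 1.3004  0.1899 -0.3952] j6 0.4455288443523084
0.00014868004014647777
```

View pics/c4.png

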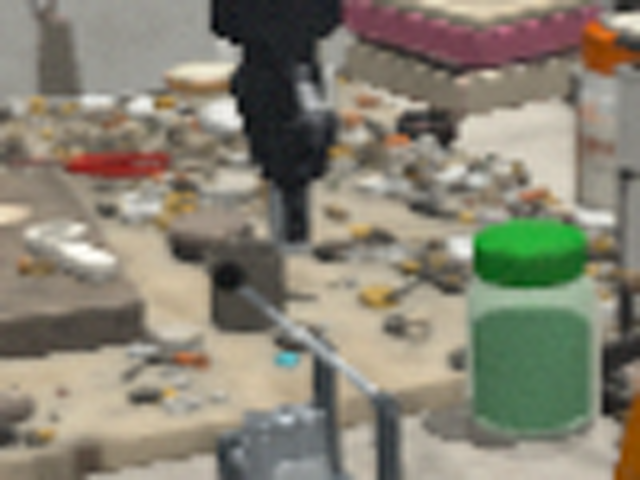

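The knob slipped out (width 0). The guard stayed up about 40° with the knob at side px (271,133). It can now be pushed over from the front with shut fingers.

```bash
python3 -c "
from h import *
o,d=ray('side',235+231/6.4-.5,90+275/6.4-.5)
p=o+d*(.2595-o[1])/d[1];print(p, np.arctan2(p[2]-.096,.590-p[0]))"
```

```text
[0.5159 0.2595 0.1734] 0.8071500404645238
```

```bash
python3 -m jog '[[[0,0,0.04,0,0,0,255],[-0.03,-0.002,0.06,0,0,0,255],[-0.07,-0.002,0.06,0,0,0,255],[-0.1,-0.002,0.06,0,0,0,255],[-0.1,-0.002,0.03,0,0,0,255],[-0.1,-0.002,-0.005,0,0,0,255],[-0.1,-0.002,-0.032,0,0,0,255],[-0.1,-0.002,-0.032,0,0,0,255]]]'
python3 -m jog '[[[0.015,0,0,0,0,0,255],[0.03,0,0,0,0,0,255],[0.038,0,0,0,0,0,255],[0.046,0,0,0,0,0,255],[0.054,0,0,0,0,0,255],[0.062,0,0,0,0,0,255],[0.07,0,0,0,0,0,255],[0.078,0,0,0,0,0,255],[0.086,0,0,0,0,0,255],[0.094,0,0,0,0,0,255]]]'
```

```text
clock: 7.1
eef_pos: [0.4509, 0.2575, 0.1508]
tool_rot: [0.003, 1.0, -0.002, -0.004]
ft_force: [-0.6, -0.6, -0.3]
grip_width: 0.0
clock: 7.93
eef_pos: [0.5503, 0.2592, 0.1554]
tool_rot: [0.003, 1.0, 0.0, 0.0]
ft_force: [0.1, -0.6, 0.6]
grip_width: -0.0001
```

```bash
python3 -m jog '[[[0.006,0,0,0,0,0,255],[0.012,0,0,0,0,0,255],[0.018,0,0,0,0,0,255],[0.023,0,0,0,0,0,255],[0.028,0,0,0,0,0,255],[0.028,0,0,0,0,0,255]]]'
python3 - <<'E'
from h import *
import cv2
r=lambda im,x,y,w,h:cv2.resize(im[y:y+h,x:x+w],(640,480),interpolation=cv2.INTER_CUBIC)
s=bot.camera("side")
cv2.imwrite("pics/c5.png",r(s,235,90,100,75))
need([.485,.263,.095],90)
E
```

```text
clock: 8.43
eef_pos: [0.5784, 0.2592, 0.1553]
tool_rot: [0.003, 1.0, 0.0, 0.0]
ft_force: [-0.2, -0.5, -0.2]
grip_width: 0.0002
8.4833 [0.5779 0.2592 0.1553] shift [-0.0929  0.0038 -0.0603] turn [-0.012   0.0191  0.3568] F [ 0.525   0.0275 -0.1211] j6 0.4279078704816622
```

View pics/c5.png

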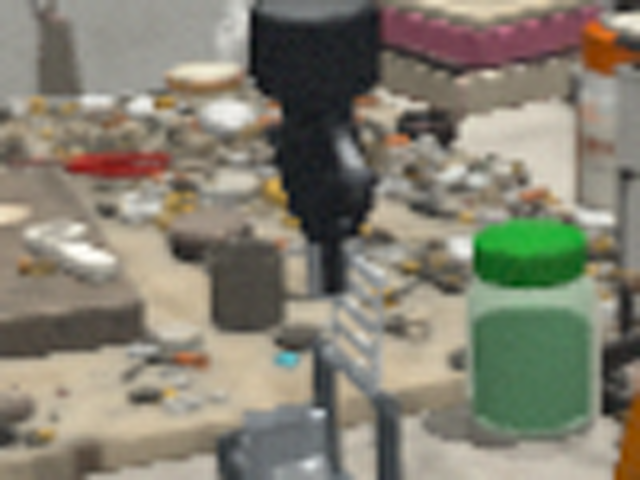

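The guard is now about upright, with its grille edge-on at (355,320) and the finger in front of it. Pushing on gently.

```bash
python3 -m jog '[[[0.004,0,0,0,0,0,255],[0.008,0,0,0,0,0,255],[0.012,0,0,0,0,0,255],[0.016,0,0,0,0,0,255],[0.02,0,0,0,0,0,255],[0.022,0,0,0,0,0,255],[0.024,0,0,0,0,0,255]]]'
python3 -m jog '[[[0.0015,0,0,0,0,0,255],[0.003,0,0,0,0,0,255],[0.003,0,0,0,0,0,255]]]'
```

```text
clock: 9.07
eef_pos: [0.6016, 0.2592, 0.1553]
tool_rot: [0.003, 1.0, 0.0, -0.0]
ft_force: [-0.9, -0.6, 0.1]
grip_width: 0.0
clock: 9.32
eef_pos: [0.6047, 0.2592, 0.1555]
tool_rot: [0.003, 1.0, 0.0, 0.0]
ft_force: [0.1, -0.4, -0.4]
grip_width: 0.0002
```

```bash
for i in 1 2; do python3 -m jog '[[[0.0015,0,0,0,0,0,255],[0.003,0,0,0,0,0,255],[0.003,0,0,0,0,0,255]]]'; done
```

```text
clock: 9.57
eef_pos: [0.6077, 0.2592, 0.1556]
tool_rot: [0.003, 1.0, 0.0, 0.0]
ft_force: [-0.2, 0.3, 0.3]
grip_width: -0.0003
clock: 9.82
eef_pos: [0.6106, 0.2592, 0.1555]
tool_rot: [0.003, 1.0, 0.0, 0.0]
ft_force: [-1.1, -0.2, 1.0]
grip_width: 0.0
```

```bash
for i in 1 2; do python3 -m jog '[[[0.001,0,0,0,0,0,255],[0.002,0,0,0,0,0,255],[0.003,0,0,0,0,0,255],[0.003,0,0,0,0,0,255]]]'; done;python3 - <<'E'
from h import *
import cv2
r=lambda im,x,y,w,h:cv2.resize(im[y:y+h,x:x+w],(400,300),interpolation=cv2.INTER_CUBIC)
s=bot.camera("side");t=bot.camera("top")
print(proj("side",[.6435,.2592,.1875]),proj("top",[.6435,.2592,.1875]))
cv2.imwrite("pics/c6.png",np.hstack([r(s,235,90,80,60),r(t,165,140,80,60)]))
E
```

```text
clock: 10.15
eef_pos: [0.6111, 0.2592, 0.1554]
tool_rot: [0.003, 1.0, -0.0, -0.002]
ft_force: [-8.0, -1.0, 3.4]
grip_width: -0.0001
clock: 10.48
eef_pos: [0.6114, 0.2593, 0.1553]
tool_rot: [0.002, 1.0, -0.0, -0.005]
ft_force: [-14.3, -1.2, 6.9]
grip_width: 0.0002
[301.6791 123.8571] [197.9042 144.5022]
```

View pics/c6.png

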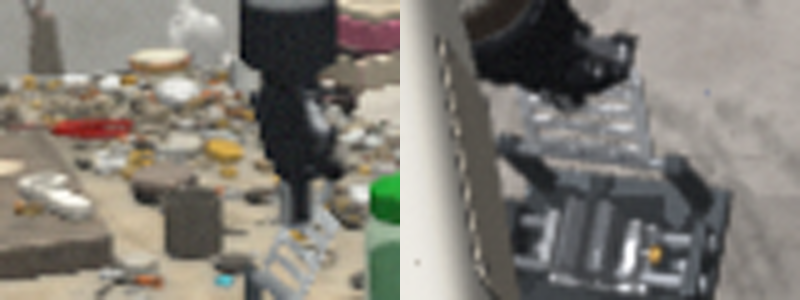

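The guard is on its stop: force rose to 14 N with no further travel, and the top view shows it laid back. The plates are visible at about top px (203,187). Backing off.

```bash
python3 -m jog '[[[-0.02,0,0,0,0,0,255],[-0.06,0,0.02,0,0,0,200],[-0.1,0,0.06,0,0,0,150],[-0.14,-0.01,0.1,0,0,0,120],[-0.18,-0.04,0.1,0,0,0,100],[-0.2,-0.08,0.1,0,0,0,100],[-0.2,-0.12,0.1,0,0,0,100],[-0.2,-0.16,0.1,0,0,0,100],[-0.2,-0.2,0.1,0,0,0,100],[-0.2,-0.24,0.1,0,0,0,100]]]'
python3 -m jog '[[[0,-0.04,0,0,0,-7,100],[0,-0.08,0,0,0,-14.3,100],[0,-0.12,0,0,0,-14.3,100],[0,-0.16,0,0,0,-14.3,100],[0,-0.16,0,0,0,-14.3,100]]]'
python3 - <<'E'
from h import *
import cv2
s=bot.camera("side");t=bot.camera("top")
cv2.imwrite("pics/t7.png",t);cv2.imwrite("pics/s7.png",s)
r=lambda im,x,y,w,h:cv2.resize(im[y:y+h,x:x+w],(400,300),interpolation=cv2.INTER_CUBIC)
cv2.imwrite("pics/c7.png",np.vstack([np.hstack([r(t,183,168,48,36),r(t,311,196,40,30)]),np.hstack([r(s,255,135,60,45),r(s,295,180,40,30)])]))
need([.4935,-.1576,.25],75.7-180)
for f in np.arange(-.02,.021,.01): print(f,proj("top",[.544,.2595+f,.082]))
E
```

```text
clock: 11.42
eef_pos: [0.4164, 0.0382, 0.2564]
tool_rot: [0.002, 1.0, -0.0, 0.002]
ft_force: [0.6, -0.8, -0.5]
grip_width: 0.0518
clock: 11.83
eef_pos: [0.4169, -0.127, 0.2559]
tool_rot: [0.132, 0.991, -0.002, 0.001]
ft_force: [0.7, 1.1, -0.5]
grip_width: 0.0519
11.9333 [ 0.4168 -0.1222  0.2556] shift [ 0.0767 -0.0354 -0.0056] turn [   0.0917   -0.0213 -179.3944] F [-0.0259 -0.3047 -0.1932] j6 -0.0249910734433932
-0.02 [208.1438 186.8243]
-0.01 [205.0135 186.4749]
0.0 [201.8846 186.1256]
0.009999999999999998 [198.7569 185.7765]
0.02 [195.6305 185.4275]
```

View pics/c7.png

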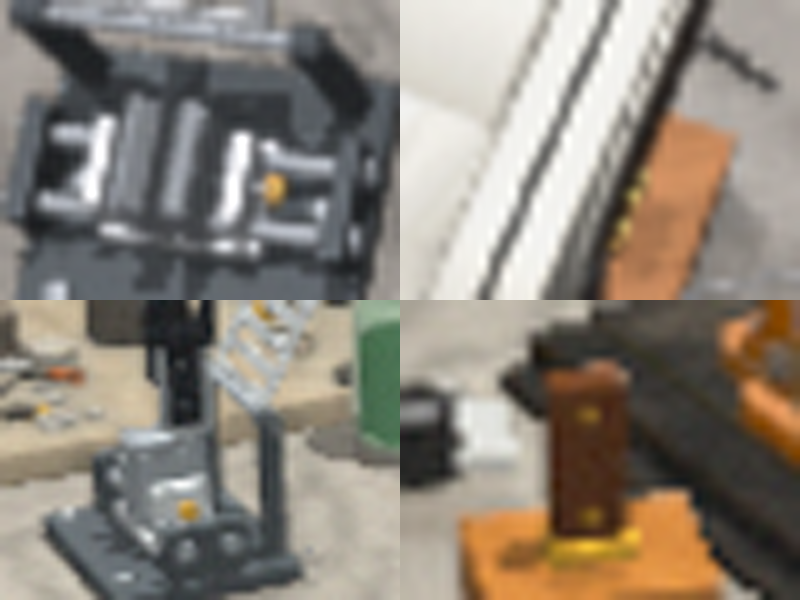

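Two views so far: the feeder's plates lie with the gap near top px (202.5,187), symmetric within the base. The gauge's broad, riveted handle face is in the side view, centred at about px (313,195).

```bash
python3 - <<'E'
from h import *
p=plane("side",295+18.7-.5,180+15.5-.5,.108);n=np.array([-np.sin(np.deg2rad(14.3)),-np.cos(np.deg2rad(14.3)),0])
print("face",p,"axis",p-.007*n)
# top view: collar dots (gold) right edge & handle top from first crop
import cv2
t=cv2.imread("pics/top0.png");hsv=cv2.cvtColor(t,cv2.COLOR_BGR2HSV)
roi=np.zeros(t.shape[:2],np.uint8);roi[205:225,320:345]=1
m=((t.max(2)<130)&(hsv[...,0]<12)&(hsv[...,1]>90)&(roi>0)).astype(np.uint8)
n_,l,st,c=cv2.connectedComponentsWithStats(m);print(st,c)
orange=((hsv[...,1]>120)&(hsv[...,0]>5)&(hsv[...,0]<18)).astype(np.uint8);orange[:200]=0;orange[240:]=0;orange[:,:315]=0;orange[:,350:]=0
cn=max(cv2.findContours(orange,0,2)[0],key=cv2.contourArea);print(cv2.minAreaRect(cn),cv2.convexHull(cn)[:,0].tolist())
for h in (.09,.11,.135): print(h,proj("top",[.4945,-.157,h]))
for r in range(206,224): print(' '.join('%3d'%v for v in t[r,322:344,2]))
E
```

```text
face [ 0.4953 -0.1579  0.108 ] axis [ 0.4971 -0.1511  0.108 ]
[[     0      0    640    400 255967]
 [   329    209      6     10     33]] [[319.4985 199.4982]
 [331.4545 213.4545]]
((330.75341796875, 218.1575164794922), (18.843624114990234, 24.344558715820312), 20.556045532226562) [[333, 206], [341, 209], [343, 210], [343, 211], [342, 215], [339, 223], [337, 228], [335, 232], [334, 232], [325, 229], [320, 227], [319, 223], [320, 220], [326, 205], [327, 204]]
0.09 [331.5996 215.7524]
0.11 [331.7259 214.4763]
0.135 [331.8893 212.8244]
180 182 186 203 212 210 210 208 205 206 205 203 198 196 192 195 196 195 191 192 190 186
180 182 189 206 206 204 207 204 206 206 202 207 204 202 200 199 198 193 191 191 187 183
179 185 193 203 207 206 204 205 206 196 171 197 202 204 204 202 203 201 198 197 192 187
182 185 198 204 202 202 202 203 194 139 127 146 179 196 202 200 201 202 204 204 208 207
185 187 199 201 202 201 201 201 171 118 115 121 134 158 204 207 208 212 215 214 215 207
184 191 201 201 200 200 201 194 136 119 119 120 121 165 213 214 212 211 211 211 214 208
180 195 202 200 200 203 202 164 
[... 323 characters left out ...]
 214 217 218 221 220 178  76  60  83 100  79 170 187 190 190 200 203 199 190 131 137
221 219 220 220 221 216 142  53  41  47  63  99 160 177 178 175 182 195 195 167 129 136
221 219 217 217 216 209 163  75  42  39  85 192 178 176 175 178 197 205 196 126 128 139
215 213 210 207 198 147 151 133  78  64 100 185 181 180 179 183 201 202 190 109 132 142
201 201 199 198 191 134 128 107 121 147 150 155 180 180 178 183 202 205 173 126 143 150
197 197 197 199 192 135 128 127 128 126 128 171 180 182 186 202 205 194 137 139 149 152
200 202 201 198 147 129 131 129 132 145 191 186 183 177 179 196 195 169 110 140 146 151
205 203 201 194 142 131 130 132 140 190 197 193 192 181 195 204 204 169 126 142 149 154
```

```bash
python3 -m jog '[[[0.04,-0.016,-0.02,0,0,0.6,110],[0.08,-0.032,-0.05,0,0,0.6,110],[0.08,-0.032,-0.08,0,0,0.6,110],[0.08,-0.032,-0.11,0,0,0.6,110],[0.08,-0.032,-0.13,0,0,0.6,110],[0.08,-0.032,-0.145,0,0,0.6,110],[0.08,-0.032,-0.154,0,0,0.6,110],[0.08,-0.032,-0.154,0,0,0.6,110]]]'
python3 - <<'E'
from h import *
import cv2
need([.497,-.154,.101],75.7)
r=lambda im,x,y,w,h:cv2.resize(im[y:y+h,x:x+w],(640,480),interpolation=cv2.INTER_CUBIC)
cv2.imwrite("pics/c8.png",r(bot.camera("side"),285,165,60,45))
E
```

```text
clock: 12.6
eef_pos: [0.4956, -0.1504, 0.0994]
tool_rot: [0.121, 0.993, 0.0, -0.002]
ft_force: [0.2, 0.1, 0.4]
grip_width: 0.0488
12.6 [ 0.4956 -0.1504  0.0994] shift [ 0.0014 -0.0036  0.0016] turn [-0.0785 -0.2146 -0.4021] F [0.1516 0.1194 0.4307] j6 -0.05211745361589443
```

View pics/c8.png

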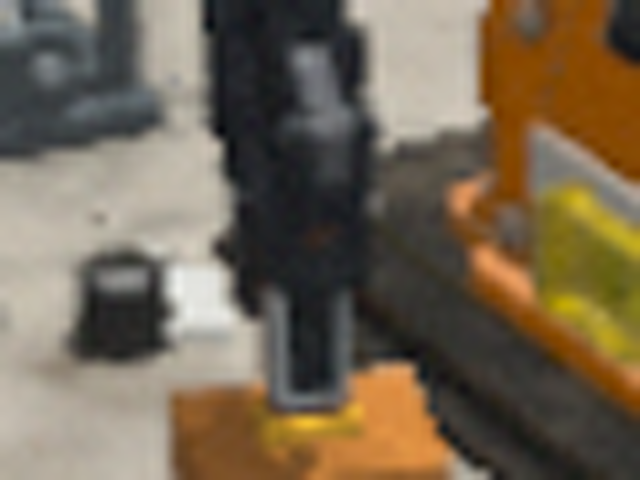

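The near finger (centre about (312,350)) sits over the handle, centred on the collar at (313,420) and above the stand. Closing, then I'll check the width and lateral force.

```bash
python3 -m jog '[[[0.0,-0.002,0.001,0,0,0,255],[0,-0.002,0.001,0,0,0,255],[0,-0.002,0.001,0,0,0,255],[0,-0.002,0.001,0,0,0,255],[0,-0.002,0.001,0,0,0,255],[0,-0.002,0.001,0,0,0,255],[0,-0.002,0.001,0,0,0,255]]]'
```

```text
clock: 13.23
eef_pos: [0.4973, -0.1569, 0.1039]
tool_rot: [0.123, 0.992, -0.003, 0.001]
ft_force: [-0.5, -6.4, 1.6]
grip_width: 0.0134
```

```bash
python3 -m jog '[[[0,-0.002,0,0,0,0,255],[0,-0.002,0.006,0,0,0,255],[0,-0.002,0.015,0,0,0,255],[0,-0.002,0.027,0,0,0,255],[0,-0.002,0.04,0,0,0,255],[0,-0.002,0.055,0,0,0,255],[0,-0.002,0.075,0,0,0,255],[0,-0.002,0.1,0,0,0,255],[0,-0.002,0.12,0,0,0,255],[0,-0.002,0.12,0,0,0,255]]]'
python3 -c "
from h import *
need([.544,.2585,.25],90)"
```

```text
clock: 14.07
eef_pos: [0.4994, -0.1566, 0.2282]
tool_rot: [0.122, 0.993, -0.0, 0.005]
ft_force: [0.8, -0.4, -0.6]
grip_width: 0.0133
14.0667 [ 0.4994 -0.1566  0.2282] shift [0.0446 0.4151 0.0218] turn [ 0.0455  0.5586 14.0163] F [ 0.8267 -0.3636 -0.6147] j6 -0.05983870968877556
```

```bash
python3 -m jog '[[[-0.035,0,0.02,0,0,0,255],[-0.07,0.015,0.022,0,0,0,255],[-0.09,0.05,0.022,0,0,0,255],[-0.09,0.09,0.022,0,0,6,255],[-0.09,0.13,0.022,0,0.3,13.5,255],[-0.09,0.17,0.022,0,0.5,13.5,255],[-0.09,0.21,0.022,0,0.5,13.5,255],[-0.09,0.25,0.022,0,0.5,13.5,255],[-0.09,0.29,0.022,0,0.5,13.5,255],[-0.08,0.33,0.022,0,0.5,13.5,255]]]'
python3 -c "
from h import *
need([.544,.2585,.25],89.5)"
```

```text
clock: 14.9
eef_pos: [0.4146, 0.1757, 0.2447]
tool_rot: [0.004, 1.0, -0.0, -0.005]
ft_force: [1.4, -0.9, 0.3]
grip_width: 0.0134
14.9 [0.4146 0.1757 0.2447] shift [0.1294 0.0828 0.0053] turn [ 0.0341 -0.5573 -0.0167] F [ 1.429  -0.855   0.2772] j6 0.40709563397893633
```

```bash
python3 -m jog '[[[0.02,0.04,0,0,0,0,255],[0.05,0.083,0,0,0,0,255],[0.09,0.083,0,0,0,0,255],[0.12,0.083,0,0,-0.5,0,255],[0.129,0.083,-0.03,0,-0.5,0,255],[0.129,0.083,-0.05,0,-0.5,0,255],[0.129,0.083,-0.06,0,-0.5,0,255],[0.129,0.083,-0.06,0,-0.5,0,255],[0.129,0.083,-0.06,0,-0.5,0,255]]]'
python3 - <<'E'
from h import *
import cv2
need([.544,.2585,.173],89.5)
r=lambda im,x,y,w,h:cv2.resize(im[y:y+h,x:x+w],(400,600),interpolation=cv2.INTER_CUBIC)
cv2.imwrite("pics/c9.png",np.hstack([r(bot.camera("side"),265,115,40,60),r(bot.camera("top"),180,155,40,60)]))
E
```

```text
clock: 15.65
eef_pos: [0.5448, 0.2566, 0.1843]
tool_rot: [0.005, 1.0, -0.001, -0.001]
ft_force: [0.8, -0.0, -0.2]
grip_width: 0.0133
15.65 [0.5448 0.2566 0.1843] shift [-0.0008  0.0019 -0.0113] turn [ 0.0772 -0.0895  0.0253] F [ 0.769  -0.0363 -0.2346] j6 0.4496218794369938
```

View pics/c9.png

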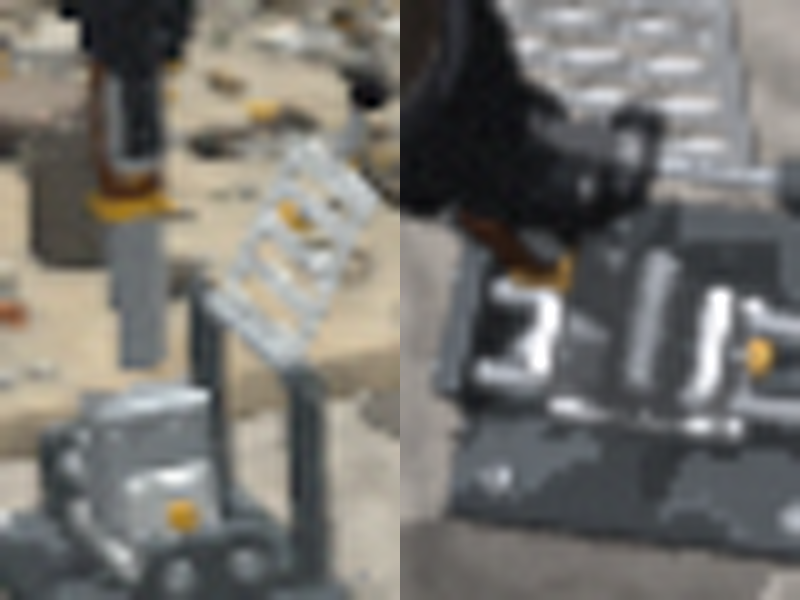

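Last look: the blade tip at side px (279,151) hangs above the plates, centred along their length. The guard is lying back. By eye its y is on the gap side of the flare. Lowering with force checks.

```bash
python3 -m jog '[[[-0.001,0.0025,-0.005,0,0,0,255],[-0.001,0.0025,-0.01,0,0,0,255],[-0.001,0.0025,-0.014,0,0,0,255],[-0.001,0.0025,-0.017,0,0,0,255],[-0.001,0.0025,-0.02,0,0,0,255],[-0.001,0.0025,-0.02,0,0,0,255]]]'
python3 -m jog '[[[0,0,-0.002,0,0,0,255],[0,0,-0.004,0,0,0,255],[0,0,-0.006,0,0,0,255],[0,0,-0.006,0,0,0,255]]]'
```

```text
clock: 16.25
eef_pos: [0.5442, 0.2589, 0.1635]
tool_rot: [0.005, 1.0, -0.001, -0.001]
ft_force: [0.4, -0.1, -1.1]
grip_width: 0.0133
clock: 16.58
eef_pos: [0.5444, 0.259, 0.1579]
tool_rot: [0.005, 1.0, -0.001, -0.0]
ft_force: [-0.9, 0.7, -0.5]
grip_width: 0.0131
```

```bash
for i in 1 2 3; do python3 -m jog '[[[0,0,-0.001,0,0,0,255],[0,0,-0.002,0,0,0,255],[0,0,-0.002,0,0,0,255]]]' | grep -E 'eef|force'; done
```

```text
eef_pos: [0.5446, 0.2591, 0.1562]
ft_force: [-0.7, 0.5, -0.2]
eef_pos: [0.5446, 0.2591, 0.1542]
ft_force: [0.3, -0.1, -1.0]
eef_pos: [0.5445, 0.2591, 0.1521]
ft_force: [1.5, -0.4, -1.9]
```

```bash
for i in 1 2 3; do python3 -m jog '[[[0,0,-0.001,0,0,0,255],[0,0,-0.0015,0,0,0,255],[0,0,-0.0015,0,0,0,255]]]' | grep -E 'eef|force'; done
```

```text
eef_pos: [0.5446, 0.2592, 0.1508]
ft_force: [-0.5, -0.3, -1.3]
eef_pos: [0.5446, 0.2592, 0.1493]
ft_force: [0.1, -0.5, -1.3]
eef_pos: [0.5447, 0.2592, 0.1478]
ft_force: [0.8, 0.3, -1.0]
```

```bash
for i in 1 2; do python3 -m jog '[[[0,0,-0.001,0,0,0,255],[0,0,-0.0015,0,0,0,255],[0,0,-0.0015,0,0,0,255]]]' | grep -E 'eef|force'; done
```

```text
eef_pos: [0.5447, 0.2592, 0.1463]
ft_force: [-0.4, 0.4, -0.7]
eef_pos: [0.5446, 0.2591, 0.1447]
ft_force: [0.0, 0.6, -0.7]
```

```bash
for i in 1 2; do python3 -m jog '[[[0,0,-0.001,0,0,0,255],[0,0,-0.0015,0,0,0,255],[0,0,-0.0015,0,0,0,255]]]' | grep -E 'eef|force'; done
```

```text
eef_pos: [0.5446, 0.2591, 0.1432]
ft_force: [-0.3, -0.5, -1.3]
eef_pos: [0.5446, 0.2591, 0.1417]
ft_force: [-0.1, 2.0, -1.2]
```

```bash
for i in 1 2; do python3 -m jog '[[[0,0,-0.001,0,0,0,255],[0,0,-0.0015,0,0,0,255],[0,0,-0.0015,0,0,0,255]]]' | grep -E 'eef|force'; done
```

```text
eef_pos: [0.5446, 0.2591, 0.1402]
ft_force: [-0.1, 0.4, -0.2]
eef_pos: [0.5446, 0.2591, 0.1387]
ft_force: [-0.3, 1.5, 0.1]
```

```bash
python3 -m jog '[[[0,0,-0.0005,0,0,0,255],[0,0,-0.001,0,0,0,255],[0,0,-0.001,0,0,0,255]]]' | grep -E 'eef|force'
```

```text
eef_pos: [0.5446, 0.2592, 0.1378]
ft_force: [-0.0, 0.5, -0.9]
```

```bash
python3 -m jog '[[[0,0,-0.0005,0,0,0,255],[0,0,-0.001,0,0,0,255],[0,0,-0.001,0,0,0,255]]]' | grep -E 'eef|force'
```

```text
eef_pos: [0.5447, 0.2592, 0.1368]
ft_force: [-0.5, 0.8, -0.6]
```

```bash
python3 -m jog '[[[0,0,-0.0005,0,0,0,255],[0,0,-0.001,0,0,0,255],[0,0,-0.001,0,0,0,255]]]' | grep -E 'eef|force'
```

```text
eef_pos: [0.5446, 0.2592, 0.1358]
ft_force: [-0.5, 0.1, -0.3]
```

```bash
python3 -m jog '[[[0,0,-0.0005,0,0,0,255],[0,0,-0.001,0,0,0,255],[0,0,-0.001,0,0,0,255]]]' | grep -E 'eef|force'
```

```text
eef_pos: [0.5447, 0.2591, 0.1348]
ft_force: [0.4, 0.3, -0.1]
```

```bash
python3 -m jog '[[[0,0,-0.0005,0,0,0,255],[0,0,-0.001,0,0,0,255],[0,0,-0.001,0,0,0,255]]]' | grep -E 'eef|force'
```

```text
eef_pos: [0.5446, 0.2591, 0.1338]
ft_force: [0.4, -0.2, -0.4]
```

```bash
python3 -m jog '[[[0,0,-0.0005,0,0,0,255],[0,0,-0.001,0,0,0,255],[0,0,-0.001,0,0,0,255]]]' | grep -E 'eef|force'
```

```text
eef_pos: [0.5446, 0.2591, 0.1328]
ft_force: [0.2, 0.5, -1.1]
```

No drag yet at a depth of about 40 mm from the mouth. The flare takes up the first 10 mm, so contact could come as deep as about 49 mm. Continuing carefully.

```bash
python3 -m jog '[[[0,0,-0.0005,0,0,0,255],[0,0,-0.001,0,0,0,255],[0,0,-0.001,0,0,0,255]]]' | grep -E 'eef|force'
```

```text
eef_pos: [0.5446, 0.2592, 0.1318]
ft_force: [-0.3, 0.3, -0.9]
```

```bash
python3 -m jog '[[[0,0,-0.0005,0,0,0,255],[0,0,-0.001,0,0,0,255],[0,0,-0.001,0,0,0,255]]]' | grep -E 'eef|force'
```

```text
eef_pos: [0.5447, 0.2591, 0.1308]
ft_force: [0.4, 0.2, -1.2]
```

```bash
python3 -m jog '[[[0,0,-0.0005,0,0,0,255],[0,0,-0.001,0,0,0,255],[0,0,-0.001,0,0,0,255]]]' | grep -E 'eef|force'
```

```text
eef_pos: [0.5446, 0.2591, 0.1298]
ft_force: [-0.6, 0.7, -1.1]
```

```bash
python3 -m jog '[[[0,0,-0.0005,0,0,0,255],[0,0,-0.001,0,0,0,255],[0,0,-0.001,0,0,0,255]]]' | grep -E 'eef|force'
```

```text
eef_pos: [0.5446, 0.2591, 0.1288]
ft_force: [1.2, 0.3, -0.7]
```

```bash
python3 -m jog '[[[0,0,-0.0005,0,0,0,255],[0,0,-0.001,0,0,0,255],[0,0,-0.001,0,0,0,255]]]' | grep -E 'eef|force'
```

```text
eef_pos: [0.5447, 0.2592, 0.1278]
ft_force: [0.7, 0.7, -0.4]
```

```bash
python3 -m jog '[[[0,0,-0.0005,0,0,0,255],[0,0,-0.001,0,0,0,255],[0,0,-0.001,0,0,0,255]]]' | grep -E 'eef|force'
```

```text
eef_pos: [0.5447, 0.2591, 0.1268]
ft_force: [-0.2, 0.8, -0.1]
```

```bash
python3 -m jog '[[[0,0,-0.0005,0,0,0,255],[0,0,-0.001,0,0,0,255],[0,0,-0.001,0,0,0,255]]]' | grep -E 'eef|force'; python3 - <<'E'
from h import *
import cv2
s=bot.camera("side");cv2.imwrite("pics/s10.png",s)
# collar (gold) blob in side view gives true gauge height
h=cv2.cvtColor(s,cv2.COLOR_BGR2HSV)
m=((h[...,0]>14)&(h[...,0]<28)&(h[...,1]>140)&(h[...,2]>110)).astype(np.uint8);m[:130]=0;m[185:]=0;m[:,:265]=0;m[:,300:]=0
n,l,st,c=cv2.connectedComponentsWithStats(m)
for i in range(1,n):
    if st[i,4]>3:print(st[i],c[i])
s9=bot.get_obs()['eef_pos'];z0=s9[2]-.091
for dz in(.062,.065,.068):print(dz,proj("side",[.5446,.2591-.0085,z0+dz]))
E
```

```text
eef_pos: [0.5448, 0.2592, 0.126]
ft_force: [-0.1, -0.4, 0.1]
[276 149   6   2   9] [279.     149.6667]
0.062 [279.838  151.0495]
0.065 [279.7908 150.3171]
0.068 [279.7435 149.5832]
```

```bash
cat >>h.py <<'E'
def avg(n=6):
    f=[]
    for _ in range(n): bot.camera("side");f.append(bot.get_obs()['ft_force'])
    o=bot.get_obs();print(o['clock'],o['eef_pos'],o['grip_width'],'avgF',np.mean(f,0),'sd',np.std(f,0))
E
python3 -m jog '[[[0,0,-0.0005,0,0,0,255],[0,0,-0.001,0,0,0,255],[0,0,-0.001,0,0,0,255]]]' >/dev/null; python3 -c "
from h import *
avg()"
```

```text
23.4333 [0.5448 0.2592 0.1252] 0.01302387761428459 avgF [-0.3106 -0.1675  2.9311] sd [0.569  0.3669 0.5749]
```

```bash
python3 -m jog '[[[0,0,-0.0005,0,0,0,255],[0,0,-0.001,0,0,0,255],[0,0,-0.001,0,0,0,255]]]' >/dev/null; python3 -c "
from h import *
avg()"
```

```text
23.9833 [0.5449 0.2592 0.1243] 0.01323861845756174 avgF [-0.0959 -0.3829  4.8228] sd [0.3754 0.414  0.5464]
```

Drag is now about 5.6 N net: 4.8 N, plus about 0.8 N for the free-hanging offset. That is inside 3–8 N, so I'll confirm it's steady and hand in.

```bash
python3 -m jog '[[[0,0,0,0,0,0,255],[0,0,0,0,0,0,255],[0,0,0,0,0,0,255],[0,0,0,0,0,0,255]]]' >/dev/null; python3 -c "
from h import *
avg()
if 2.2<bot.get_obs()['ft_force'][2]<7.2: print(bot.job_done())"
```

```text
24.6167 [0.5449 0.2592 0.1243] 0.013464512236029789 avgF [-0.3266 -0.4919  5.4949] sd [0.2398 0.287  0.3455]
the job is handed in; nothing more can be done
None
```

The job is handed in at 24.6 s. The guard is on its back stop, and the gauge is held by its handle in the gap with a light, steady drag.

- **Guard:** I lifted it by the knob. The fingers slipped off at about 0.8 rad, so I pushed it the rest of the way from the front with shut fingers. At the stop, force rose to about 14 N (x-component) with no further travel.
- **Gauge:** I took it out of the stand by its handle and lowered it straight down between the plates, aligned to the gap. Drag began at a TCP height of about 126 mm. I stopped at 124 mm, about 49 mm below the mouth.
- **Last check:** upward force averaged 5.5 N, or roughly 6.3 N once the free-hanging reading of about −0.8 N is allowed for. That is within 3–8 N. Side forces were about 0.5 N or less, and the grip was steady at 13.4 mm.

**Doubts:**
- The blade went about 49 mm below the mouth. The stated 15–40 mm agrees only if it is counted from below the 10 mm flare, which would put this gap near its 7 mm limit.
- I did not take a last picture of the blade in the gap. That it is seated rests on the forces and on where the collar appeared in the side image, which agreed to within about 3 mm.
- A first approach to the knob ran joint 6 up to its limit. I used the opposite wrist turn instead, and nothing was touched.

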